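# Shut, pin and start the warm recovery box

### The job

Get the bird recovery box ready to warm up: swing its clear lid fully shut, then take the T-handled pin from the wooden rack and drop it fully home, collar down on the lid, through the eye of the lid and the eye of the box below it. Then push the start button of the warm-air unit fully down and let it spring back up. Leave the ball-topped pin in the rack and do not push the bottle, bowl, jar or tape roll about.

Things in the scene. Friction and masses are not known exactly. Their poses are not given: they have to be found in the camera images.
- bin: Clear plastic recovery box, fixed, 220 (x) x 300 (y) x 120 mm high, 5 mm walls; origin: centre of its underside; its -x side is the front, facing roughly to the robot. A black lug 60 (x) x 70 (y) x 12 mm juts out of the front at heights 92 to 104 mm, with a vertical eye at box x = -140, y = 0 mm. The lid hinges along box y at box x = 110, z = 120 mm.
- lid (a joint): Lid angle in rad: 0 = shut (hard stop), grows as the front edge rises; starts at 0.45 to 0.9. A friction hinge holds it at any angle; 1 to 5 N near the front edge moves it. Clear plate 225 mm (hinge line to front edge) x 310 x 8 mm, its underside on the hinge line, its top 128 mm above the table when shut. A black lug 60 x 70 x 12 mm at mid front edge carries the lid's eye.
- lid_eye (a point): Centre of the lid's eye (through hole, 20 mm diameter, 12 mm deep, chamfered), at the top face of the lid's lug, 250 mm from the hinge line. With the lid shut it lies straight above the box's eye, 128 mm above the table, flush with the lid's top.
- box_eye (a point): Centre of the box's eye (vertical through hole, 20 mm diameter, 12 mm deep), at the top face of the lug on the box front, 104 mm above the table.
- pin: Steel T-handled pin, 0.14 kg, 122 mm long, upright in a rack hole. Origin at its lower tip, z up. Shank 14 mm diameter, 0 to 75 mm (lowest 10 mm tapered); collar 28 mm diameter, 75 to 80 mm; neck 14 mm to 100 mm; T-bar 100 to 122 mm: 14 mm thick (pin x), 56 mm long (pin y), gripped across the 14 mm. Fully home, the collar lies on the lid's lug and the tip is 53 mm above the table.
- rack: Wooden block fixed to the table, 65 (x) x 170 (y) x 85 mm high; origin: centre of its underside. Two 18 mm through holes at rack y = +45 and -45 mm, one pin in each, the collars resting on its top. Stands to the left or to the right of the box, on the robot's side.
- warmer: Grey warm-air unit fixed to the table, 110 (x) x 140 (y) x 70 mm high; origin: centre of its underside. On the other side of the box than the rack. The start button is on its top at unit y = -30 mm.
- start_top (a point): Centre of the top of the white start button, 32 mm diameter; pressed straight down. It moves with the button.
- start (a joint): Travel of the start button in m: 0 = up, 0.006 = fully down; the spring needs 4 N fully down and pushes it back when let go.
- amber_bottle: Amber glass bottle, 64 mm diameter, 160 mm tall, standing; origin: centre of its underside. Bystander.
- bowl: Steel feeding bowl, 120 mm across, 50 mm high; origin: centre of its underside. Bystander.
- pill_jar: White pill jar, 48 mm diameter, 70 mm tall, standing near the robot; origin: centre of its underside. Bystander.
- tape_roll: Roll of tape lying flat, 90 mm across, 25 mm high; origin: centre of its underside. Bystander.
- knob_pin: The other pin in the rack: same steel shank and collar as the T-handled pin, but topped by a 32 mm round ball. Origin at its lower tip. Not wanted: leave it in the rack.
There are look-alikes about, which are no part of the job. What is shaped like the pin but green is not meant.

How it is judged:
On the way, in this order (a step that is already met when the one before it is completed fails the run):
1. the lid is fully shut (value of joint lid below 0.03 rad), for 0.2 s.
2. the T-handled pin is fully home through both eyes, the lid shut (value of joint lid below 0.03 rad and z of pin in the frame of bin between 0.045 and 0.059 m and horizontal distance between pin and box_eye below 0.009 m and angle between pin's own z axis and vertical below 0.1 rad), for 0.2 s.
3. the start button is pressed fully down (5 mm or more of 6) while the lid is pinned (all of step 2 and value of joint start above 0.005 m), for 0.05 s.
At the end, for the whole second after the job is handed in: The lid is shut (under 0.03 rad); the T-handled pin is at rest and upright (within 0.1 rad) through both eyes, its tip within 9 mm of their axis and its collar within 6 mm of the lid's lug; the start button is up again (under 1.5 mm); nothing is touched by the robot (all of step 2 and linear speed of pin below 0.02 m/s and value of joint start below 0.0015 m).
It fails at once if the ball-topped pin is moved by more than 30 mm (distance of knob_pin from where it was at the start of the episode above 0.03 m).
It fails at once if the bottle, bowl, jar or tape roll is moved by more than 30 mm (distance of any of amber_bottle, bowl, pill_jar, tape_roll from where it was at the start of the episode above 0.03 m).
It also fails if it takes over 66 s, if anything falls off the work surface, if the arm or the gripper's body presses on something with over 40 N, if the wrist force passes 120 N, or if a joint passes its speed limit or range.

### The arm

A 6-joint arm with a two-finger parallel gripper is mounted at the origin on the work surface. World frame = base frame: x ahead of the robot, y to its left, z up, the work surface at z = 0. Lengths are in m, angles in rad, forces in N, time in s.
With the tool pointing down it reaches from about 0.325 to 0.775 m from the base axis. Payload 9.3 kg.
Tool frame: the origin (TCP) lies midway between the tips of the shut fingers; the grasp point (between the pads) lies 19 mm behind it (bot.grasp_offset is the distance from the TCP to the grasp point, in m); z points along the fingers, y is the line along which they close (so a half turn about z gives the same grasp; the last joint's range is limited). The gripper opens to 85 mm and grips with 20 to 120 N. Pads are 22 mm wide; open, the fingers measure 114 mm over their backs; the gripper's body (76 mm by 85 mm) begins 54 mm behind the grasp point. The pads swing forward as they close: fully open they stand 13 mm farther back than shut.
Start: joints at [-1.333, 0.259, 0.021, 1.334, 0, 1.418], TCP at [0.21, -0.509, 0.231] pointing down, gripper open.
Joint ranges: [-3.04, 3.04], [-0.91, 1.82], [-1.04, 1.36], [-1.92, 1.95], [-1.52, 1.45], [-3.14, 3.14]. Speed limits (rad/s): [2.22, 2.22, 2.79, 3.14, 3.14, 3.14].

### API

Orientations are given as a unit quaternion [w, x, y, z].
In Python, from rig import bot gives the robot as it stands.
- The arm moves only by the tool step_arm, never from a script. Its argument "rows" is one flat list of numbers, 7 for each row, row after row: the opening, from -1 (shut) to 1 (fully open), then the shift along the tool's x, y, z in units of 0.12 m (1.0 is 0.12 m), then the turn, a rotation vector about the tool's x, y, z in units of 360 degrees (1.0 is 360 degrees). In form: [jaw, dx, dy, dz, rx, ry, rz, jaw, dx, dy, dz, rx, ry, rz, ...]. A call has 1 to 5 rows; each row is the pose to reach, as a shift and turn from the pose commanded when the call began, along the tool's axes at that moment, turning the shorter way round; what a row does not reach only later rows make up. A row lasts 1/12 s, in which the tool goes at most 41.7 mm and 7.16 degrees, less where a joint would pass 70% of its speed; a pose out of reach is approached as far as the arm can. A call with a number of a shift or a turn outside -1 to 1 is refused whole. A call with a gripper value outside its range is refused whole. The fingers move at their own pace and stop on an object; "squeeze" is the grip in N (left out, the last holds). Time passes only in rows, so rows that repeat a pose let the fingers close. It gives the time, the measured TCP pose, the force, the opening and the grip force at its end, in the units of the state.
- bot.state(): the state, without advancing time (a new reading comes with each control period).
- bot.get_image(name): name is "side" or "top" or "wrist"; returns a dict with "pixels" (420x560x3 uint8, red, green, blue), "fx", "fy", "cx", "cy" (pixels), "xyz" and "orientation" of the camera in the world. Camera axes: x right, y up, looking along -z (the intrinsics and any distortion apply to the point x, -y, -z); pixel columns grow to the right and rows downward; lengths in m; the calibration is good to about 2 mm. A picture is of the moment at which its call begins. There is no depth.
- bot.finish_job(): hands the job in; it is judged then, once.
The state is a dict: "time_s": time; "qpos": joint angles; "dq": joint speeds; "joint_efforts": joint torques, N m; "position": TCP position; "tool_rot": TCP orientation; "force": force on the tool from outside, world axes, zero at the start; "wrist_torque": the same for the moment, N m; "grip_width": opening from 0.0 (shut) to 1.0 (fully open); "grip_force": force on a finger pad.
Only numpy, scipy, OpenCV 4.12 (cv2) and the standard library are available. Lean on these libraries where they do the work, as an engineer would, in place of code of your own. Each camera call takes 0.05 s, during which the arm holds its last target. There are 200 camera calls.

## Working session

There is one attempt and no reset: what is moved stays moved. The work goes in short steps, Python scripts to look and compute and a tool call to move; the robot and the scene stay as the last step left them, time stands still between calls to the robot, and variables do not carry over. Pictures are saved under pics/ and viewed, at most 10 in all, crops included, and the job is handed in when it is done.

Besides the shell and the picture viewer there is one more tool, called after "Emit:" by a JSON object that holds its "api" and its "payload", one argument or row to a line. step_arm: Moves the arm, as the interface text tells. Shifts and turns lie within -1 to 1; 1 stands for 0.12 m of shift or 360 degrees of turn. Its arguments: {"type":"object","properties":{"rows":{"type":"array"},"squeeze":{"type":"number"}},"required":["rows"]}

```bash
mkdir -p pics
cat > h.py <<'E'
import numpy as np, cv2
from scipy.spatial.transform import Rotation as R
from rig import bot
def cam(n):
    return bot.get_image(n)
def rot(q): return R.from_quat([q[1],q[2],q[3],q[0]]).as_matrix()
def ray(im,u,v):
    d=rot(im["orientation"])@np.array([(u-im["cx"])/im["fx"],-(v-im["cy"])/im["fy"],-1.])
    return np.array(im["xyz"]),d
def onz(im,u,v,z):
    o,d=ray(im,u,v); return o+d*(z-o[2])/d[2]
def proj(im,p):
    c=rot(im["orientation"]).T@(np.array(p)-im["xyz"]); return im["cx"]+im["fx"]*c[0]/-c[2], im["cy"]-im["fy"]*c[1]/-c[2]
def tri(rs):
    A=0;b=0
    for o,d in rs:
        d=d/np.linalg.norm(d);P=np.eye(3)-np.outer(d,d);A=A+P;b=b+P@o
    return np.linalg.solve(A,b)
def save(im,name,s=1):
    cv2.imwrite("pics/"+name,cv2.cvtColor(im["pixels"],cv2.COLOR_RGB2BGR))
E
python3 - <<'E'
from h import *
import pickle
for n in("top","side"):
    im=cam(n);save(im,n+"0.png");pickle.dump(im,open(n+"0.pkl","wb"));print({k:v for k,v in im.items() if k!="pixels"})
print(bot.state())
E
```

```text
{'fx': 402.0713968175076, 'fy': 402.0713968175076, 'cx': 283.1596558899771, 'cy': 208.26680927930656, 'xyz': array([0.37784408, 0.00821963, 1.17863194]), 'orientation': array([ 0.7124138 ,  0.04681748, -0.0447294 , -0.69876604])}
{'fx': 383.6601005116356, 'fy': 383.6601005116356, 'cx': 275.88487053754227, 'cy': 206.9229403906673, 'xyz': array([-0.08020349,  0.64241543,  0.61606796]), 'orientation': array([-0.31070434, -0.19040459,  0.46229034,  0.80839133])}
{'time_s': 0.1, 'qpos': array([-1.33260711e+00,  2.59153956e-01,  2.08758187e-02,  1.33370144e+00,
       -1.20948189e-05,  1.41821856e+00]), 'dq': array([-2.16458814e-03, -2.25265337e-03,  1.88333942e-03, -1.14961888e-05,
        1.03410072e-03,  5.54809592e-04]), 'joint_efforts': array([ 2.40234032e-03, -5.56699312e+01,  3.45065475e+01,  1.17935962e-02,
       -2.57497604e-04,  1.57648128e-05]), 'position': array([ 0.2094417 , -0.50830868,  0.23073183]), 'tool_rot': array([-5.90824369e-04,  9.80973118e-01,  1.94142712e-01, -3.13590774e-05]), 'force': array([ 0.1618157 , -0.66314231, -0.29967704]), 'wrist_torque': array([-0.05158495, -0.03130678,  0.02450577]), 'grip_force': 0.0, 'grip_width': 0.9999615038269335}
```

View pics/top0.png

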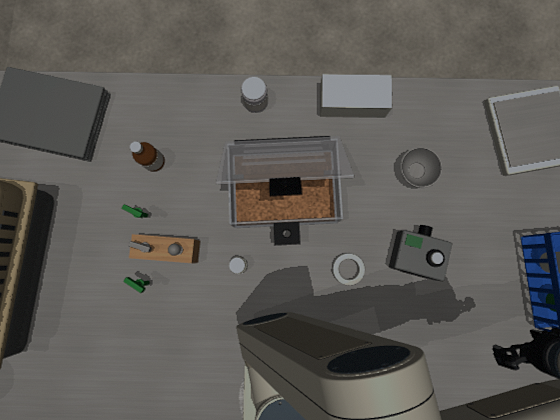

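View pics/side0.png

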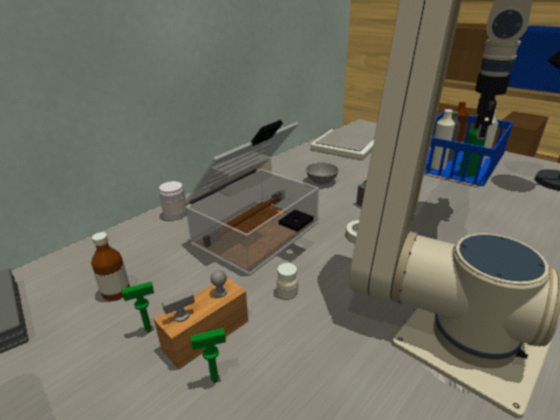

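The top view shows the rack at (165,249) with the T-pin at (141,246) and the ball pin at (175,249). The box lug is at (286,233), the lid lug at (285,186), the button at (437,257), the jar at (237,264) and the tape at (348,268). In the side view the T-bar is at about (179,302) and the lid lug at (267,132).

Run:
```python
from h import *
import pickle
t=pickle.load(open("top0.pkl","rb"));s=pickle.load(open("side0.pkl","rb"))
def blob(im,m,x0,y0,x1,y1,tag,show=True):
    k=np.zeros(m.shape,np.uint8);k[y0:y1,x0:x1]=m[y0:y1,x0:x1]
    n,l,st,c=cv2.connectedComponentsWithStats(k);i=1+np.argmax(st[1:,4])
    r=cv2.minAreaRect(np.argwhere(l==i)[:,::-1].astype(np.float32));print(tag,st[i],c[i].round(1),r);return c[i],r
P=t["pixels"].astype(int);mx=P.max(2)
hsv=cv2.cvtColor(t["pixels"],cv2.COLOR_RGB2HSV)
c,r=blob(t,(mx<45).astype(np.uint8),265,220,308,250,"boxlug");print([onz(t,*p,.104).round(4) for p in cv2.boxPoints(r)],onz(t,*r[0],.104))
c,r=blob(t,(mx<45).astype(np.uint8),262,170,308,205,"lidlug");lid=[onz(t,*r[0],.2),onz(t,*r[0],.3)];print(lid)
c,r=blob(t,((hsv[...,1]>110)&(hsv[...,0]<20)).astype(np.uint8),120,228,205,270,"rack");print([onz(t,*p,.085).round(4) for p in cv2.boxPoints(r)],onz(t,*r[0],.085))
c,r=blob(t,(P.min(2)>150).astype(np.uint8),420,242,455,272,"btn");print(onz(t,*r[0],.075))
S=s["pixels"].astype(int)
c,r=blob(s,(S.max(2)<40).astype(np.uint8),240,110,295,155,"lidlug side")
a=cv2.resize(t["pixels"][225:275,115:215],None,fx=7,fy=7,interpolation=cv2.INTER_CUBIC)
b=cv2.resize(t["pixels"][170:250,235:335],None,fx=7,fy=7,interpolation=cv2.INTER_CUBIC)[:,:]
b=cv2.resize(b,(300,240))
d=cv2.resize(t["pixels"][220:285,385:460],None,fx=4,fy=4,interpolation=cv2.INTER_CUBIC)[:240]
o=np.zeros((600,700,3),np.uint8);o[:350]=a;o[350:590,:300]=b;o[350:590,300:600]=d
cv2.imwrite("pics/c1.png",o[...,::-1])
```

```text
boxlug [273 222  27  23 523] [286.2 232.9] ((286.0, 233.0), (22.0, 26.0), 90.0)
[array([0.4801, 0.0393, 0.104 ]), array([ 0.4815, -0.0305,  0.104 ]), array([ 0.4226, -0.0313,  0.104 ]), array([0.4213, 0.038 , 0.104 ])] [0.451284   0.00387644 0.104     ]
lidlug [269 177  33  20 563] [284.9 186.2] ((284.8456115722656, 186.10675048828125), (17.83388900756836, 32.38428497314453), 86.3086166381836)
[array([0.56063276, 0.00926797, 0.2       ]), array([0.54195478, 0.00916085, 0.3       ])]
rack [ 129  235   71   28 1209] [165.8 248.4] ((164.05470275878906, 248.3069610595703), (68.68102264404297, 23.26970100402832), 4.513988018035889)
[array([0.379, 0.427, 0.085]), array([0.4417, 0.4263, 0.085 ]), array([0.4306, 0.2392, 0.085 ]), array([0.3681, 0.2413, 0.085 ])] [0.40471405 0.33334089 0.085     ]
btn [436 259   6   4   7] [438.9 261.1] ((438.8970642089844, 261.1617431640625), (1.543487310409546, 5.830951690673828), 59.036251068115234)
[ 0.38469542 -0.41340561  0.075     ]
lidlug side [252 121  30  25 320] [266.  132.5] ((266.4000244140625, 132.30001831054688), (12.521980285644531, 35.329872131347656), 63.43495178222656)
```

View pics/c1.png

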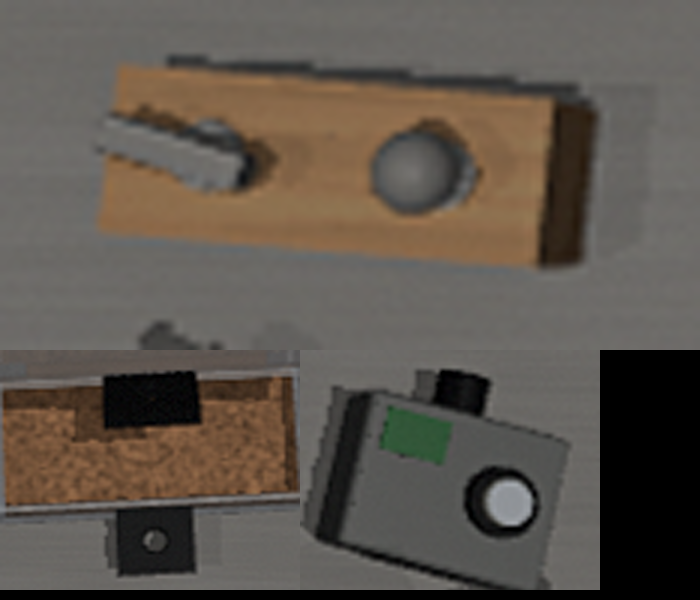

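The crop gives clean features: T-bar top centre at top-image pixel (139.6,246.7), ball at (174.5,249.7), box eye at (286.5,233.2) and button at (437.8,257.5).

Run:
```python
from h import *
import pickle
t=pickle.load(open("top0.pkl","rb"));s=pickle.load(open("side0.pkl","rb"))
L=tri([ray(t,284.9,186.2),ray(s,266.2,132.4)]);print("lidlug",L,proj(t,L),proj(s,L))
E=onz(t,286.5,233.2,.104);print("eye",E)
c=[(115+x/7,225+y/7) for x,y in((120,65),(555,97),(540,265),(98,228))]
rc=[onz(t,*p,.085) for p in c];print("rack",np.round(rc,4),np.mean(rc,0))
e=(rc[0]+rc[3]-rc[1]-rc[2])/2;print(np.linalg.norm(e),"rack yaw of +y",np.degrees(np.arctan2(e[1],e[0]))-90)
u=e/np.linalg.norm(e);m=np.mean(rc,0);print("holes",m+.045*u,m-.045*u)
b=[onz(t,115+x/7,225+y/7,.132) for x,y in((108,115),(245,150),(235,190),(95,150))]
print("Tbar",np.mean(b,0));d=(b[0]+b[3]-b[1]-b[2])/2;print("len",np.linalg.norm(d),"ang",np.degrees(np.arctan2(d[1],d[0])),"w",np.linalg.norm(b[0]-b[3]))
print("btn",onz(t,437.8,257.5,.08))
# unit top corners
# box long top edge: green lens etc.; lug front/back direction from rows
P=t["pixels"].astype(int).max(2)<45
# lug left/right/front edges -> yaw
pts=[]
for col in range(276,298):
    r=np.where(P[225:250,col])[0];pts.append(onz(t,col,225+r.max()+.5,.104))
pts=np.array(pts);k=np.polyfit(pts[:,1],pts[:,0],1);print("lug front slope deg",np.degrees(np.arctan(k[0])))
# proj of side eye
print("proj eye in side",proj(s,E),"T",proj(s,np.mean(b,0)))
print(rot(bot.state()["tool_rot"]).round(3))
```

```text
lidlug [0.54119627 0.01031749 0.31093978] (np.float64(284.32388545776337), np.float64(185.51988528010958)) (np.float64(267.00948183409326), np.float64(132.49628510209186))
eye [0.45077497 0.00252994 0.104     ]
rack [[0.441  0.4224 0.085 ]
 [0.4318 0.2527 0.085 ]
 [0.3672 0.2553 0.085 ]
 [0.378  0.4266 0.085 ]] [0.40449416 0.33925815 0.085     ]
0.17083032530202805 rack yaw of +y -3.348864047332569
holes [0.40712285 0.3841813  0.085     ] [0.40186546 0.29433499 0.085     ]
Tbar [0.40671549 0.38364834 0.132     ]
len 0.053815852244675964 ang 76.20562887577142 w 0.013603944014153409
btn [ 0.39445466 -0.40882505  0.08      ]
lug front slope deg -4.6833817937394855
proj eye in side (np.float64(297.40320947811085), np.float64(217.6401230686964)) T (np.float64(180.83014716283708), np.float64(296.39669822380074))
[[ 0.925  0.381 -0.   ]
 [ 0.381 -0.925  0.001]
 [ 0.    -0.001 -1.   ]]
```

Emit:
{"api": "step_arm", "payload": {
  "rows": [-1,0.91,-0.567,-0.6,0,0,0,-1,0.91,-0.567,-0.6,0,0,0,-1,0.91,-0.567,-0.6,0,0,0,-1,0.91,-0.567,-0.6,0,0,0]
}}

```text
time_s: 0.43
position: [0.2858, -0.4016, 0.3054]
tool_rot: [0.001, 0.981, 0.195, 0.0]
force: [-0.2, -1.6, -0.1]
grip_width: 0.45
grip_force: 0.0
```

Emit:
{"api": "step_arm", "payload": {
  "rows": [-1,0.91,-0.567,-0.56,0,0,0,-1,0.91,-0.567,-0.56,0,0,0,-1,0.91,-0.567,-0.56,0,0,0,-1,0.91,-0.567,-0.56,0,0,0]
}}

```text
time_s: 0.77
position: [0.361, -0.2967, 0.3728]
tool_rot: [0.001, 0.981, 0.195, 0.001]
force: [-0.4, 0.6, -0.2]
grip_width: 0.001
grip_force: 0.0
```

Emit:
{"api": "step_arm", "payload": {
  "rows": [-1,0.91,-0.567,0,0,0,0,-1,0.91,-0.567,0,0,0,0,-1,0.91,-0.567,0,0,0,0,-1,0.91,-0.567,0,0,0,0]
}}

```text
time_s: 1.1
position: [0.4371, -0.1902, 0.3704]
tool_rot: [-0.001, 0.98, 0.197, 0.001]
force: [-0.1, -0.7, -0.6]
grip_width: -0.001
grip_force: 0.0
```

Emit:
{"api": "step_arm", "payload": {
  "rows": [-1,0.91,-0.567,0,0,0,0,-1,0.91,-0.567,0,0,0,0,-1,0.91,-0.567,0,0,0,0,-1,0.91,-0.567,0,0,0,0]
}}

```text
time_s: 1.43
position: [0.5121, -0.0861, 0.3695]
tool_rot: [-0.001, 0.981, 0.196, -0.0]
force: [-0.0, -0.5, 0.5]
grip_width: 0.004
grip_force: 0.0
```

Emit:
{"api": "step_arm", "payload": {
  "rows": [-1,0.91,-0.567,0,0,0,0,-1,0.91,-0.567,0,0,0,0,-1,0.91,-0.567,0,0,0,0,-1,0.91,-0.567,0,0,0,0]
}}

```text
time_s: 1.77
position: [0.5872, 0.0182, 0.3686]
tool_rot: [-0.001, 0.981, 0.196, -0.001]
force: [0.1, -0.2, 0.4]
grip_width: 0.002
grip_force: 0.0
```

Emit:
{"api": "step_arm", "payload": {
  "rows": [-1,-0.025,0.017,0.3,0,0,0,-1,-0.025,0.017,0.575,0,0,0,-1,-0.115,-0.012,0.73,0,0,0,-1,-0.209,-0.041,0.89,0,0,0]
}}

```text
time_s: 2.1
position: [0.5592, 0.0087, 0.2616]
tool_rot: [-0.0, 0.981, 0.194, -0.001]
force: [0.4, -0.1, 3.3]
grip_width: 0.003
grip_force: 1.2
```

Emit:
{"api": "step_arm", "payload": {
  "rows": [-1,-0.136,-0.042,0.142,0,0,0,-1,-0.263,-0.083,0.367,0,0,0,-1,-0.367,-0.115,0.6,0,0,0,-1,-0.41,-0.13,0.75,0,0,0,-1,-0.43,-0.137,0.89,0,0,0]
}}

```text
time_s: 2.52
position: [0.504, 0.0041, 0.1557]
tool_rot: [-0.0, 0.981, 0.194, -0.001]
force: [-0.1, -0.0, 1.7]
grip_width: -0.001
grip_force: 0.8
```

Emit:
{"api": "step_arm", "payload": {
  "rows": [-1,-0.015,-0.005,0.1,0,0,0,-1,-0.03,-0.01,0.18,0,0,0,-1,-0.03,-0.01,0.2,0,0,0]
}}

```text
time_s: 2.77
position: [0.5009, 0.004, 0.1315]
tool_rot: [-0.0, 0.981, 0.194, -0.001]
force: [-0.2, -0.8, 0.6]
grip_width: 0.008
grip_force: 0.5
```

Contact is as expected, so I'll press down gently to the stop.

Emit:
{"api": "step_arm", "payload": {
  "rows": [-1,0,0,0.02,0,0,0,-1,0,0,0.04,0,0,0,-1,0,0,0.04,0,0,0]
}}

```text
time_s: 3.02
position: [0.5023, 0.0041, 0.1282]
tool_rot: [0.0, 0.981, 0.194, 0.0]
force: [-0.6, -0.4, 0.1]
grip_width: -0.004
grip_force: 0.0
```

Emit:
{"api": "step_arm", "payload": {
  "rows": [-1,0,0,0.015,0,0,0,-1,0,0,0.015,0,0,0,-1,0,0,0.015,0,0,0]
}}

```text
time_s: 3.27
position: [0.5024, 0.0042, 0.128]
tool_rot: [0.001, 0.981, 0.194, 0.001]
force: [-3.7, -1.0, 13.6]
grip_width: 0.001
grip_force: 6.7
```

Emit:
{"api": "step_arm", "payload": {
  "rows": [-1,0,0,-0.3,0,0,0,-1,0,0,-0.65,0,0,0,-1,0,0,-0.95,0,0,0,-1,0,0,-0.95,0,0,0]
}}

```text
time_s: 3.6
position: [0.5043, 0.004, 0.2475]
tool_rot: [0.002, 0.981, 0.194, 0.005]
force: [0.4, 0.2, 0.0]
grip_width: 0.0
grip_force: 0.0
```

Emit:
{"api": "step_arm", "payload": {
  "rows": [-1,0.15,-1,0,0,0,0,-1,0.15,-1,0,0,0,0,-1,0.15,-1,0,0,0,0]
}}

```text
time_s: 3.85
position: [0.4726, 0.1232, 0.2408]
tool_rot: [-0.0, 0.981, 0.193, 0.001]
force: [0.3, -0.2, 0.2]
grip_width: -0.001
grip_force: 0.0
```

Emit:
{"api": "step_arm", "payload": {
  "rows": [-1,0.15,-1,0,0,0,0,-1,0.15,-1,0,0,0,0,-1,0.15,-1,0,0,0,0]
}}

```text
time_s: 4.1
position: [0.4431, 0.242, 0.2408]
tool_rot: [-0.0, 0.981, 0.194, 0.001]
force: [1.4, 0.1, 0.5]
grip_width: -0.004
grip_force: 0.0
```

Emit:
{"api": "step_arm", "payload": {
  "rows": [0.3,0.15,-1,0,0,0,0,0.3,0.15,-1,0,0,0,0,0.3,0.15,-1,0,0,0,0]
}}

```text
time_s: 4.35
position: [0.4354, 0.3071, 0.2406]
tool_rot: [-0.013, 0.975, 0.22, -0.003]
force: [0.5, -0.8, -0.6]
grip_width: 0.418
grip_force: 0.0
```

Emit:
{"api": "step_arm", "payload": {
  "rows": [0.3,0.025,-0.23,0,0,0,-0.095,0.3,0.025,-0.23,0,0,0,-0.095,0.3,0.025,-0.23,0,0,0,-0.095,0.3,0.025,-0.23,0,0,0,-0.095,0.3,0.025,-0.23,0,0,0,-0.095]
}}

```text
time_s: 4.77
position: [0.4277, 0.3303, 0.2411]
tool_rot: [-0.012, 0.868, 0.497, 0.001]
force: [0.4, 0.3, 0.6]
grip_width: 0.646
grip_force: 0.0
```

Emit:
{"api": "step_arm", "payload": {
  "rows": [0.3,0,0,0,0,0,-0.0544,0.3,0,0,0,0,0,-0.0544,0.3,0,0,0,0,0,-0.0544,0.3,0,0,0,0,0,-0.0544]
}}

```text
time_s: 5.1
position: [0.4278, 0.3301, 0.2411]
tool_rot: [-0.012, 0.771, 0.636, 0.003]
force: [-0.0, -0.7, 0.2]
grip_width: 0.65
grip_force: 0.0
```

Run:
```python
from h import *
s=bot.state();print(s["position"],s["qpos"],rot(s["tool_rot"]).round(4))
w=cam("wrist");t=cam("top");save(t,"t2.png");save(w,"w2.png")
T=rot(s["tool_rot"]);d=T.T@(np.array([.4067,.3838,.102])-s["position"])/.12;print(d)
print("proj pin top",proj(w,[.4067,.3838,.132]),"lidlug eye",proj(t,[.4508,.0025,.128]))
o=np.hstack([cv2.resize(w["pixels"],(400,300)),cv2.resize(t["pixels"][130:250,210:370],(400,300),interpolation=cv2.INTER_CUBIC)])
cv2.imwrite("pics/c2.png",o[...,::-1])
```

```text
[0.4277884  0.33014072 0.2411398 ] [0.48817854 0.23670511 0.0164105  1.34942417 0.02489597 2.25009932] [[ 0.1901  0.9817 -0.0107]
 [ 0.9816 -0.1898  0.0225]
 [ 0.02   -0.0148 -0.9997]]
[ 0.38227737 -0.24022516  1.17107999]
proj pin top (np.float64(242.79938906739608), np.float64(137.85262513160296)) lidlug eye (np.float64(286.57166828914325), np.float64(232.5689632988418))
```

View pics/c2.png

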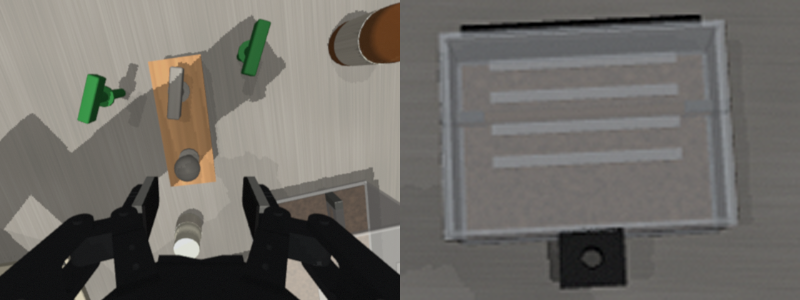

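The wrist view shows the T-pin's bar at (246,130), close to the predicted (243,138). The lid is shut with its eye at top pixel (286.8,233.2). A wrist range limit left the pose short of target, so I'll correct it.

```bash
cat >> h.py <<'E'
def goal(p,yaw,tool_down=True):
    s=bot.state();T=rot(s["tool_rot"]);a=np.radians(yaw)
    D=np.array([[np.cos(a),np.sin(a),0],[np.sin(a),-np.cos(a),0],[0,0,-1]])
    print("shift",(T.T@(np.array(p)-s["position"])/.12).round(3),"turn",(R.from_matrix(T.T@D).as_rotvec()/2/np.pi).round(4))
E
python3 - <<'E'
from h import *
goal([.4067,.3838,.2],76.2)
E
```

```text
shift [ 0.396 -0.253  0.354] turn [-0.0025 -0.0031  0.0068]
```

Emit:
{"api": "step_arm", "payload": {
  "rows": [0.3,0.396,-0.253,0.354,-0.0025,-0.0031,0.0068,0.3,0.396,-0.253,0.354,-0.0025,-0.0031,0.0068,0.3,0.396,-0.253,0.354,-0.0025,-0.0031,0.0068,0.3,0.396,-0.253,0.354,-0.0025,-0.0031,0.0068]
}}

```text
time_s: 5.53
position: [0.4054, 0.3845, 0.199]
tool_rot: [-0.0, 0.786, 0.618, -0.001]
force: [-0.4, 0.4, 0.0]
grip_width: 0.647
grip_force: 0.0
```

Run:
```python
from h import *
s=bot.state();print(s["position"],rot(s["tool_rot"]).round(4))
w=cam("wrist");save(w,"w3.png")
print("pred",proj(w,[.4067,.3838,.132]));goal([.4067,.3838,.102],76.2)
```

```text
[0.4053694  0.38448721 0.19904172] [[ 0.2351  0.972  -0.0016]
 [ 0.972  -0.2351 -0.0011]
 [-0.0014 -0.0013 -1.    ]]
pred (np.float64(283.15297840178926), np.float64(214.21419148061756))
shift [-0.001  0.006  0.816] turn [-0.      0.0001  0.0005]
```

View pics/w3.png

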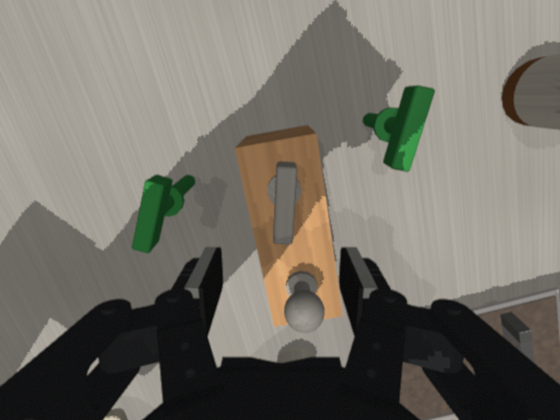

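The wrist view shows the T-bar top face spanning (287,163) to (283,243), so its centre is about (285.5,203). The prediction was (283,214), so I'm checking the offset.

Run:
```python
from h import *
w=cam("wrist")
print(onz(w,285.5,203,.132),onz(w,285.5,203,.125))
for p in((287,163),(283,243)):print(onz(w,*p,.132))
for p in((237,148),(316,134),(340,316),(274,326)):print("rack",onz(w,*p,.085).round(4))
t=cam("top");s=cam("side")
# bar in side view from first picture
import pickle
s0=pickle.load(open("side0.pkl","rb"));t0=pickle.load(open("top0.pkl","rb"))
hs=cv2.cvtColor(w["pixels"],cv2.COLOR_RGB2HSV)
m=((hs[...,1]<40)&(hs[...,2]<140)).astype(np.uint8);m[:155]=0;m[255:]=0;m[:,:262]=0;m[:,312:]=0
n,l,st,c=cv2.connectedComponentsWithStats(m);print(st[1:],c[1:])
```

```text
[0.4108151  0.39066682 0.132     ] [0.41039293 0.38844023 0.125     ]
[0.41814068 0.41722534 0.132     ]
[0.40222143 0.36216875 0.132     ]
rack [0.3813 0.4292 0.085 ]
rack [0.4442 0.4252 0.085 ]
rack [0.4317 0.256  0.085 ]
rack [0.3693 0.2598 0.085 ]
[[ 267  162   33   81 1766]] [[282.81200453 200.05096263]]
```

Emit:
{"api": "step_arm", "payload": {
  "rows": [0.3,0.027,0.024,0.25,0,0,0.003,0.3,0.027,0.024,0.5,0,0,0.003,0.3,0.027,0.024,0.7,0,0,0.003,0.3,0.027,0.024,0.8,0,0,0.003,0.3,0.027,0.024,0.8,0,0,0.003]
}}

```text
time_s: 6.15
position: [0.4091, 0.3853, 0.1019]
tool_rot: [-0.0, 0.792, 0.611, -0.002]
force: [0.4, -0.4, 0.4]
grip_width: 0.651
grip_force: 0.0
```

Emit:
{"api": "step_arm", "payload": {
  "rows": [-1,0,0,0,0,0,0,-1,0,0,0,0,0,0,-1,0,0,0,0,0,0,-1,0,0,0,0,0,0,-1,0,0,0,0,0,0],
  "squeeze": 50
}}

```text
time_s: 6.57
position: [0.4103, 0.3869, 0.1054]
tool_rot: [0.0, 0.791, 0.611, 0.001]
force: [0.4, -2.8, 7.6]
grip_width: 0.156
grip_force: 51.8
```

Emit:
{"api": "step_arm", "payload": {
  "rows": [-1,0,0,-0.15,0,0,0,-1,0,0,-0.4,0,0,0,-1,0,0,-0.7,0,0,0,-1,0,0,-1,0,0,0]
}}

```text
time_s: 6.9
position: [0.409, 0.3864, 0.2253]
tool_rot: [-0.0, 0.791, 0.611, -0.0]
force: [1.3, -0.4, -1.6]
grip_width: 0.156
grip_force: 50.6
```

Emit:
{"api": "step_arm", "payload": {
  "rows": [-1,0,0,-0.25,0,0,0,-1,0,0,-0.5,0,0,0,-1,0,0,-0.5,0,0,0]
}}

```text
time_s: 7.15
position: [0.4106, 0.3875, 0.2903]
tool_rot: [0.0, 0.791, 0.611, 0.005]
force: [-0.1, -1.2, -1.6]
grip_width: 0.157
grip_force: 50.8
```

Run:
```python
from h import *
s=bot.state();print(s["position"],rot(s["tool_rot"]).round(4),s["grip_width"],s["force"])
goal([.4500,.0025,.285],75)
```

```text
[0.41060267 0.38747606 0.29028015] [[ 0.2522  0.9677  0.0074]
 [ 0.9677 -0.2522  0.0053]
 [ 0.007   0.0058 -1.    ]] 0.1566559204527528 [-0.06592314 -1.21859465 -1.57351007]
shift [-3.022  1.127  0.029] turn [ 0.0009 -0.0011  0.0011]
```

Emit:
{"api": "step_arm", "payload": {
  "rows": [-1,-0.25,0.094,0,0,0,0,-1,-0.5,0.188,0,0,0,0,-1,-0.755,0.282,0,0,0,0,-1,-0.755,0.282,0,0,0,0]
}}

```text
time_s: 7.48
position: [0.4194, 0.2866, 0.2842]
tool_rot: [0.001, 0.792, 0.61, -0.0]
force: [1.5, 0.8, -1.1]
grip_width: 0.151
grip_force: 50.6
```

Emit:
{"api": "step_arm", "payload": {
  "rows": [-1,-0.25,0.094,0,0,0,0,-1,-0.5,0.188,0,0,0,0,-1,-0.755,0.282,0,0,0,0,-1,-0.755,0.282,0,0,0,0]
}}

```text
time_s: 7.82
position: [0.4295, 0.1905, 0.284]
tool_rot: [0.001, 0.792, 0.61, -0.0]
force: [-0.6, 0.6, -2.4]
grip_width: 0.151
grip_force: 50.7
```

Emit:
{"api": "step_arm", "payload": {
  "rows": [-1,-0.25,0.094,0,0,0,0,-1,-0.5,0.188,0,0,0,0,-1,-0.755,0.282,0,0,0,0,-1,-0.755,0.282,0,0,0,0]
}}

```text
time_s: 8.15
position: [0.4396, 0.0943, 0.2838]
tool_rot: [0.001, 0.792, 0.61, -0.0]
force: [0.3, 0.5, -0.9]
grip_width: 0.156
grip_force: 50.7
```

Emit:
{"api": "step_arm", "payload": {
  "rows": [-1,-0.25,0.094,0,0,0,0,-1,-0.5,0.188,0,0,0,0,-1,-0.755,0.282,0,0,0,0,-1,-0.755,0.282,0,0,0,0,-1,-0.755,0.282,0,0,0,0]
}}

```text
time_s: 8.57
position: [0.4492, 0.0008, 0.2836]
tool_rot: [-0.0, 0.792, 0.61, 0.0]
force: [0.7, -0.1, -1.7]
grip_width: 0.156
grip_force: 50.7
```

Run:
```python
from h import *
import pickle
s=bot.state();print(s["position"],rot(s["tool_rot"]).round(4),s["grip_width"],s["force"])
ims={n:cam(n) for n in("wrist","side","top")};pickle.dump(ims,open("i4.pkl","wb"))
p=s["position"]
for n,i in ims.items(): print(n,"tip",proj(i,p-[0,0,.093]),"bar",proj(i,p+[0,0,.029]),"eye",proj(i,[.45,.0025,.128]))
w=ims["wrist"]["pixels"];sd=ims["side"]["pixels"]
u,v=map(int,proj(ims["side"],[.45,.0025,.16]))
a=cv2.resize(sd[v-75:v+75,u-100:u+100],(400,300),interpolation=cv2.INTER_CUBIC)
cv2.imwrite("pics/c4.png",np.hstack([cv2.resize(w,(400,300)),a])[...,::-1]);print("crop org",u-100,v-75)
```

```text
[0.44921355 0.00080907 0.28363873] [[ 2.554e-01  9.668e-01 -3.000e-04]
 [ 9.668e-01 -2.554e-01  4.000e-04]
 [ 4.000e-04 -4.000e-04 -1.000e+00]] 0.15570988024692292 [ 0.74179617 -0.11161454 -1.68396626]
wrist tip (np.float64(280.9094589092369), np.float64(202.30082438085674)) bar (np.float64(281.2801324754766), np.float64(294.75009883250124)) eye (np.float64(281.17659960630033), np.float64(180.1833704610647))
side tip (np.float64(298.6196393277858), np.float64(187.18255001976806)) bar (np.float64(299.10689195150036), np.float64(139.24482193664483)) eye (np.float64(297.7196885383032), np.float64(209.5900065746661))
top tip (np.float64(287.41831974573927), np.float64(231.46230590861887)) bar (np.float64(287.9160001161887), np.float64(227.3923941606065)) eye (np.float64(286.56605154105875), np.float64(232.87474494103878))
crop org 197 123
```

View pics/c4.png

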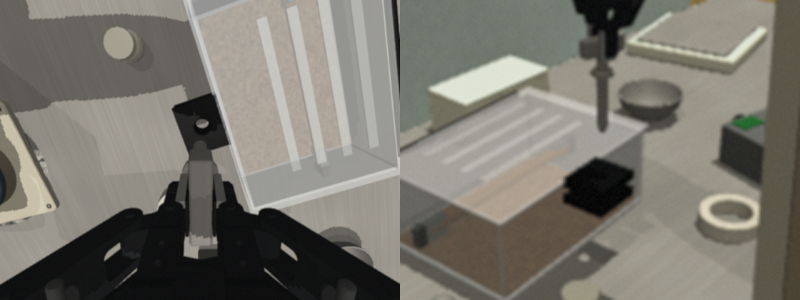

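The wrist view shows the eye at about (283,174) and the pin upright. In the side view the tip is at (298.5,188), against a prediction of (298.6,187.2). I'll zoom in to measure the fore-aft offset.

Run:
```python
from h import *
import pickle
i=pickle.load(open("i4.pkl","rb"))
w=i["wrist"]["pixels"];s=i["side"]["pixels"]
a=cv2.resize(w[125:365,230:340],None,fx=2.5,fy=2.5,interpolation=cv2.INTER_CUBIC)
b=cv2.resize(s[130:250,260:345],None,fx=5,fy=5,interpolation=cv2.INTER_CUBIC)
b=np.clip(b.astype(float)*1.5,0,255).astype(np.uint8)
cv2.imwrite("pics/c5.png",np.hstack([a,b])[...,::-1]);print(a.shape,b.shape)
m=(s.max(2)<45).astype(np.uint8);m[:195]=0;m[245:]=0;m[:,:275]=0;m[:,325:]=0
n,l,st,c=cv2.connectedComponentsWithStats(m);j=1+np.argmax(st[1:,4]);print(st[j],c[j])
a=np.radians(4.7);X=np.array([np.cos(a),np.sin(a),0]);Y=np.array([-X[1],X[0],0]);E=np.array([.45,.0025,.128])
print([np.round(proj(i["side"],E+q*.03*X+r*.035*Y),1) for q,r in((-1,-1),(1,-1),(1,1),(-1,1))])
print([np.round(proj(i["wrist"],E+q*.03*X+r*.035*Y),1) for q,r in((-1,-1),(1,-1),(1,1),(-1,1))])
```

```text
(600, 275, 3) (600, 425, 3)
[279 203  35  29 688] [295.86046512 216.26598837]
[array([315.4, 207.5]), array([296.1, 200.7]), array([279.7, 211.8]), array([299.5, 219.3])]
[array([264.3, 222.8]), array([322.6, 203.4]), array([299.6, 133.9]), array([237.8, 156. ])]
```

View pics/c5.png

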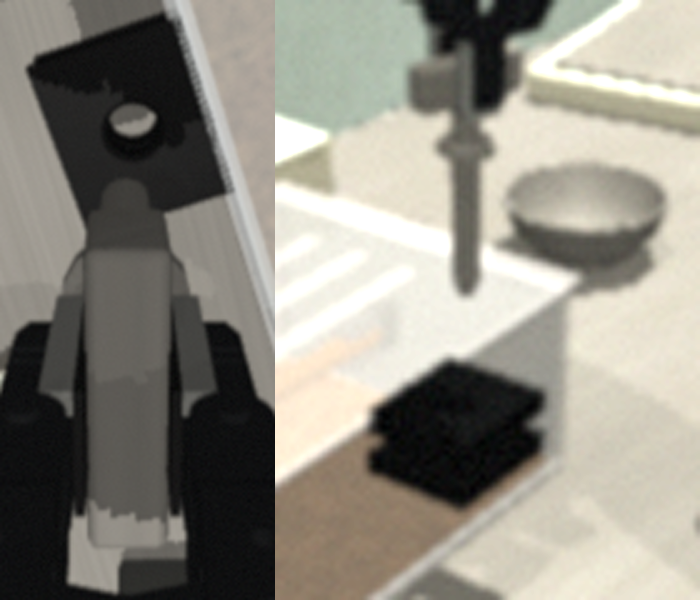

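The eye is offset about (+2.6,+4.4) mm from the TCP, and the wrist view, the side view and the rack cross-check all agree on it. I'll shift by that and lower gently to the eye.

Emit:
{"api": "step_arm", "payload": {
  "rows": [-1,0.041,0.012,0.15,0,0,0,-1,0.041,0.012,0.3,0,0,0,-1,0.041,0.012,0.45,0,0,0,-1,0.041,0.012,0.47,0,0,0]
}}

```text
time_s: 9.05
position: [0.4504, 0.0077, 0.225]
tool_rot: [-0.002, 0.791, 0.612, -0.001]
force: [0.2, 0.1, -1.5]
grip_width: 0.151
grip_force: 50.7
```

Emit:
{"api": "step_arm", "payload": {
  "rows": [-1,0,0,0.03,0,0,0,-1,0,0,0.06,0,0,0,-1,0,0,0.09,0,0,0,-1,0,0,0.12,0,0,0]
}}

```text
time_s: 9.38
position: [0.4521, 0.0064, 0.2135]
tool_rot: [0.0, 0.791, 0.612, 0.0]
force: [0.8, 0.3, -1.3]
grip_width: 0.155
grip_force: 50.7
```

Emit:
{"api": "step_arm", "payload": {
  "rows": [-1,0,0,0.06,0,0,0,-1,0,0,0.12,0,0,0,-1,0,0,0.18,0,0,0,-1,0,0,0.24,0,0,0]
}}

```text
time_s: 9.72
position: [0.4516, 0.0062, 0.1834]
tool_rot: [-0.0, 0.791, 0.611, -0.0]
force: [0.3, -0.6, -1.6]
grip_width: 0.156
grip_force: 50.7
```

Emit:
{"api": "step_arm", "payload": {
  "rows": [-1,0,0,0.08,0,0,0,-1,0,0,0.16,0,0,0,-1,0,0,0.23,0,0,0,-1,0,0,0.27,0,0,0,-1,0,0,0.28,0,0,0]
}}

```text
time_s: 10.13
position: [0.4513, 0.0063, 0.1495]
tool_rot: [-0.001, 0.791, 0.611, -0.001]
force: [0.2, 0.4, -1.1]
grip_width: 0.154
grip_force: 50.7
```

Emit:
{"api": "step_arm", "payload": {
  "rows": [-1,0,0,0.01,0,0,0,-1,0,0,0.02,0,0,0,-1,0,0,0.02,0,0,0]
}}

```text
time_s: 10.38
position: [0.452, 0.0062, 0.1485]
tool_rot: [0.0, 0.791, 0.611, 0.0]
force: [0.2, 0.1, -2.1]
grip_width: 0.154
grip_force: 50.8
```

Emit:
{"api": "step_arm", "payload": {
  "rows": [-1,0,0,0.01,0,0,0,-1,0,0,0.02,0,0,0,-1,0,0,0.02,0,0,0]
}}

```text
time_s: 10.63
position: [0.4521, 0.0061, 0.1481]
tool_rot: [0.001, 0.791, 0.611, 0.001]
force: [-7.6, -0.3, 22.1]
grip_width: 0.153
grip_force: 54.2
```

Emit:
{"api": "step_arm", "payload": {
  "rows": [-0.2,0,0,0,0,0,0,-0.2,0,0,0,0,0,0,-0.2,0,0,0,0,0,0,-0.2,0,0,0,0,0,0]
}}

```text
time_s: 10.97
position: [0.4518, 0.0062, 0.1459]
tool_rot: [-0.0, 0.791, 0.611, 0.0]
force: [0.3, -0.1, 0.3]
grip_width: 0.396
grip_force: 0.0
```

Run:
```python
from h import *
s=bot.state();print(s["position"],s["grip_width"],s["force"])
w=cam("wrist");sd=cam("side")
a=cv2.resize(w["pixels"][80:400,130:430],(375,400))
u,v=297,195
b=cv2.resize(sd["pixels"][v-50:v+50,u-50:u+50],(400,400),interpolation=cv2.INTER_CUBIC)
b=np.clip(b*1.5,0,255).astype(np.uint8)
cv2.imwrite("pics/c6.png",np.hstack([a,b])[...,::-1])
```

```text
[0.45179768 0.00623027 0.14587498] 0.3961343320204195 [ 0.33485473 -0.06559178  0.319446  ]
```

View pics/c6.png

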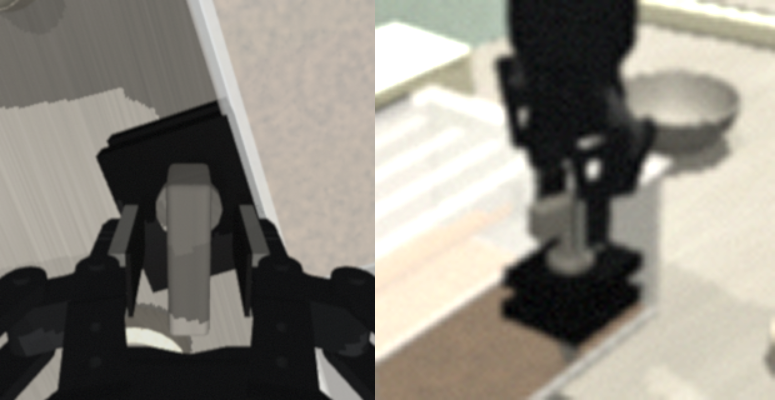

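The collar sits on the lug, the pin is upright and the fingers are clear. Next I'll lift straight up, close the fingers and go over the button.

Emit:
{"api": "step_arm", "payload": {
  "rows": [-0.2,0,0,-0.25,0,0,0,-0.2,0,0,-0.5,0,0,0,-0.2,0,0,-0.75,0,0,0,-0.2,0,0,-1,0,0,0,-0.2,0,0,-1,0,0,0]
}}

```text
time_s: 11.48
position: [0.4534, 0.006, 0.2709]
tool_rot: [0.003, 0.791, 0.611, 0.003]
force: [-1.1, 0.2, -0.4]
grip_width: 0.401
grip_force: 0.0
```

Emit:
{"api": "step_arm", "payload": {
  "rows": [-1,-0.3,0.037,0,0,0,0,-1,-0.6,0.073,0,0,0,0,-1,-0.86,0.106,0,0,0,0,-1,-0.86,0.106,0,0,0,0]
}}

```text
time_s: 11.82
position: [0.4377, -0.1008, 0.2652]
tool_rot: [0.0, 0.792, 0.61, -0.001]
force: [0.5, 0.4, 0.5]
grip_width: -0.005
grip_force: 0.0
```

Emit:
{"api": "step_arm", "payload": {
  "rows": [-1,-0.3,0.037,0,0,0,0,-1,-0.6,0.073,0,0,0,0,-1,-0.86,0.106,0,0,0,0,-1,-0.86,0.106,0,0,0,0]
}}

```text
time_s: 12.15
position: [0.4239, -0.204, 0.2649]
tool_rot: [-0.0, 0.792, 0.61, -0.001]
force: [0.4, 0.3, -0.2]
grip_width: 0.002
grip_force: 0.0
```

Emit:
{"api": "step_arm", "payload": {
  "rows": [-1,-0.3,0.037,0,0,0,0,-1,-0.6,0.073,0,0,0,0,-1,-0.86,0.106,0,0,0,0,-1,-0.86,0.106,0,0,0,0]
}}

```text
time_s: 12.48
position: [0.4102, -0.3071, 0.2645]
tool_rot: [-0.0, 0.792, 0.61, -0.0]
force: [-0.3, 0.7, -0.6]
grip_width: 0.0
grip_force: 0.0
```

Emit:
{"api": "step_arm", "payload": {
  "rows": [-1,-0.3,0.037,0.2,0,0,0,-1,-0.6,0.073,0.4,0,0,0,-1,-0.86,0.106,0.6,0,0,0,-1,-0.86,0.106,0.7,0,0,0,-1,-0.86,0.106,0.7,0,0,0]
}}

```text
time_s: 12.9
position: [0.3957, -0.4058, 0.1777]
tool_rot: [-0.003, 0.792, 0.611, 0.0]
force: [-0.1, 1.1, 0.2]
grip_width: 0.003
grip_force: 0.0
```

Run:
```python
from h import *
s=bot.state();print(s["position"],s["grip_width"],s["force"])
w=cam("wrist");save(w,"w7.png");print(proj(w,[.396,-.406,.08]));goal([.396,-.406,.095],75)
t=cam("top");save(t,"t7.png")
for im in (w,):
    m=(im["pixels"].min(2)>170).astype(np.uint8);n,l,st,c=cv2.connectedComponentsWithStats(m)
    for k in range(1,n):
        if st[k,4]>150: print(st[k],c[k].round(1),onz(im,*c[k],.08).round(4))
```

```text
[ 0.39567576 -0.4058424   0.17769742] 0.0027150880324775255 [-0.11990391  1.05147457  0.1613464 ]
(np.float64(281.93305085581983), np.float64(201.04089779101136))
shift [-0.008  0.001  0.708] turn [-0.0005 -0.0005  0.0009]
[258 193  38  25 553] [273.8 206.5] [ 0.3887 -0.4087  0.08  ]
```

View pics/w7.png

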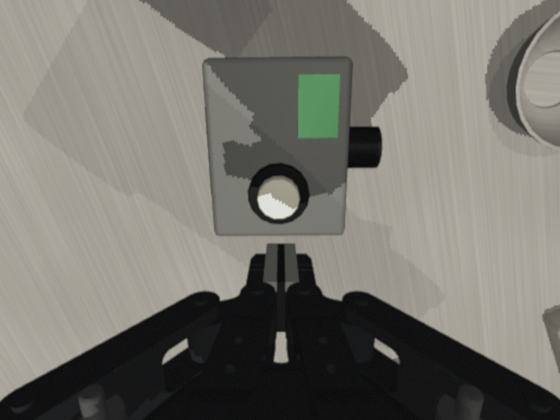

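The button is at (278.5,198), within about 3 mm of the prediction, so I'll descend on it.

Emit:
{"api": "step_arm", "payload": {
  "rows": [-1,0.015,-0.012,0.2,0,0,0,-1,0.015,-0.012,0.4,0,0,0,-1,0.015,-0.012,0.6,0,0,0,-1,0.015,-0.012,0.69,0,0,0,-1,0.015,-0.012,0.69,0,0,0]
}}

```text
time_s: 13.42
position: [0.3961, -0.4021, 0.0983]
tool_rot: [-0.001, 0.791, 0.612, 0.0]
force: [0.0, 0.7, -0.4]
grip_width: -0.0
grip_force: 0.0
```

Emit:
{"api": "step_arm", "payload": {
  "rows": [-1,0,0,0.02,0,0,0,-1,0,0,0.04,0,0,0,-1,0,0,0.06,0,0,0,-1,0,0,0.06,0,0,0]
}}

```text
time_s: 13.75
position: [0.3962, -0.404, 0.0925]
tool_rot: [0.001, 0.791, 0.612, 0.0]
force: [-0.3, -0.1, 0.2]
grip_width: -0.003
grip_force: 0.0
```

Emit:
{"api": "step_arm", "payload": {
  "rows": [-1,0,0,0.02,0,0,0,-1,0,0,0.04,0,0,0,-1,0,0,0.04,0,0,0]
}}

```text
time_s: 14.0
position: [0.3962, -0.4042, 0.0871]
tool_rot: [0.0, 0.791, 0.611, 0.0]
force: [1.2, 0.6, 3.7]
grip_width: -0.0
grip_force: 1.7
```

Emit:
{"api": "step_arm", "payload": {
  "rows": [-1,0,0,0.01,0,0,0,-1,0,0,0.02,0,0,0,-1,0,0,0.02,0,0,0]
}}

```text
time_s: 14.25
position: [0.3962, -0.4042, 0.0859]
tool_rot: [0.001, 0.791, 0.611, 0.0]
force: [-0.3, 2.7, 13.0]
grip_width: 0.003
grip_force: 6.2
```

Emit:
{"api": "step_arm", "payload": {
  "rows": [-1,0,0,0.01,0,0,0,-1,0,0,0.02,0,0,0,-1,0,0,0.02,0,0,0]
}}

```text
time_s: 14.5
position: [0.3963, -0.4043, 0.0855]
tool_rot: [0.002, 0.791, 0.611, 0.0]
force: [-3.2, 7.8, 31.0]
grip_width: 0.002
grip_force: 15.6
```

Emit:
{"api": "step_arm", "payload": {
  "rows": [-1,0,0,-0.2,0,0,0,-1,0,0,-0.5,0,0,0,-1,0,0,-0.9,0,0,0,-1,0,0,-0.9,0,0,0,-1,0,0,-0.9,0,0,0]
}}

```text
time_s: 14.92
position: [0.3965, -0.405, 0.1931]
tool_rot: [0.003, 0.791, 0.611, -0.0]
force: [1.0, 0.1, -1.1]
grip_width: -0.004
grip_force: 0.0
```

Run:
```python
from h import *
s=bot.state();print(s["time_s"],s["position"],s["force"])
t=cam("top");sd=cam("side");w=cam("wrist")
a=cv2.resize(t["pixels"][130:290,110:370],(520,320));b=cv2.resize(sd["pixels"][150:250,240:350],(275,250),interpolation=cv2.INTER_CUBIC);b=np.pad(b,((0,70),(0,0),(0,0)))
c=cv2.resize(w["pixels"],(373,280));c=np.pad(c,((0,0),(0,795-373),(0,0)))
cv2.imwrite("pics/c8.png",np.vstack([np.hstack([a,b]),c])[...,::-1])
```

```text
14.9167 [ 0.39652288 -0.40504554  0.19311035] [ 1.0209919   0.1321607  -1.13572054]
```

View pics/c8.png

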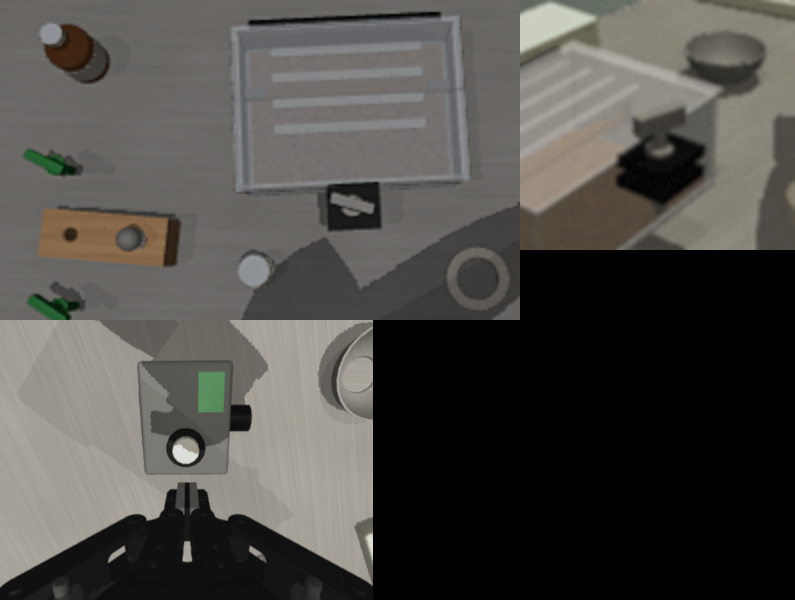

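The lid is shut and the T-pin is seated at (352,205) in the composite picture. The ball pin and bystanders are in place and the button is up, so I'm handing in.

```bash
python3 -c "
from rig import bot
print(bot.finish_job())"
```

```text
the job is handed in; nothing more can be done
None
```

I shut the lid, dropped the T-handled pin home with its collar on the lid's lug, and pressed the start button to its stop before releasing it. The last pictures show the button up and the ball-topped pin, bottle, bowl, jar and tape roll in place. I handed the job in at about 15 s; no verdict came back.

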